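Seat the oxygen valve and reset it to its mark

ROBOT

A 7-joint arm with a two-finger parallel gripper is mounted at the origin on a cart in front of the work surface, level with it; the furniture and walls round the work are solid. World frame = base frame: x ahead of the robot, y to its left, z up, the work surface at z = 0. Lengths are in mm, angles in rad, forces in N, time in s.
With the tool pointing down it reaches from about 425 to 950 mm from the base axis. Payload 4.7 kg.
Tool frame: the origin (TCP) lies on the centre line of the jaws, within the pads' length; the fingertips stand 22 mm ahead of it and the grasp point (between the pads) lies 3 mm ahead of it; z points along the fingers, x is the direction in which the jaws open and shut, and the axes are right-handed (so a half turn about z gives the same grasp; the last joint's range is limited). The gripper opens to 85 mm and grips with 20 to 120 N. Pads are 22 mm wide; open, the fingers measure 114 mm over their backs; the gripper's body (76 mm by 85 mm) begins 54 mm behind the grasp point. The pads swing forward as they close: fully open they stand 13 mm farther back than shut.
Start: joints at [-1.334, 0.469, -0.049, 1.532, 0.024, 1.141, -0.082], TCP at [177.268, 651.325, 231.935] pointing down, gripper open.
Joint ranges: [-2.59, 2.59], [-0.33, 1.99], [-1.39, 1.29], [0.1, 2.45], [-1.04, 4.18], [0.21, 1.99], [-2.66, 2.66]. Speed limits (rad/s): [2.57, 2.57, 3.14, 3.14, 3.14, 3.14, 3.14].

INTERFACE

Orientations are given as a rotation vector (axis times angle).
In Python, from station import * gives the robot as it stands. The module is installed in compiled form; this text tells all that it offers.
- The arm moves only by the tool arm_command, never from a script. Its argument "targets" is a list of rows, each an object with "offset": the shift along the tool's x, y, z in cm, a list of three; "dr": the turn, a rotation vector about the tool's x, y, z in rad, a list of three; "grip": the closure, from 0 (fully open) to 1 (shut). In form: [{"offset": [x, y, z], "dr": [wx, wy, wz], "grip": grip}, ...]. A call has 1 to 5 rows; each row shifts and turns the commanded pose from where the row before left it, along the tool's axes as they then stand; what a row does not reach is not made up. A row lasts 1/8 s, in which the tool goes at most 62.5 mm and 10.7 degrees, less where a joint would pass 70% of its speed; a pose out of reach is approached as far as the arm can. A call with a gripper value outside its range is refused whole. The fingers move at their own pace and stop on an object; the grip force is fixed at half the most. Time passes only in rows, so rows that do not move let the fingers close. It gives the time, the measured TCP pose, the force and the opening at its end, in the units of the state.
- observe(): the state, without advancing time (a new reading comes with each control period).
- capture(name): name is "side" or "top" or "wrist"; returns a dict with "img" (400x640x3 uint8, blue, green, red), "fx", "fy", "cx", "cy" (pixels), "extrinsics" (4x4, takes a point from world to camera coordinates); the wrist camera has in their place "T_tool_cam" (4x4, takes a point from camera to tool coordinates, whose origin is the TCP and whose axes are the tool frame's). Camera axes: x right, y up, looking along -z (the intrinsics and any distortion apply to the point x, -y, -z); pixel columns grow to the right and rows downward; lengths in mm; the calibration is good to about 2 mm. A picture is of the moment at which its call begins: read the wrist's pose just before it. There is no depth.
- sign_off(): hands the job in, once; it reports no verdict.
The state is a dict: "clock": time; "joint_positions": joint angles; "joint_vel": joint speeds; "tau": joint torques, N m; "tcp_pos": TCP position; "eef_rot": TCP orientation; "contact_force": force on the tool from outside, world axes, zero at the start; "torque": the same for the moment, N m; "opening": opening from 0.0 (shut) to 1.0 (fully open).
Only numpy, scipy, OpenCV 4.12 (cv2) and the standard library are available. Lean on these libraries where they do the work, as an engineer would, in place of code of your own. Each camera call takes 0.05 s, during which the arm holds its last target. There are 200 camera calls.

TASK

Turn the valve's handwheel clockwise by its crank handle until you feel it close on its seat, and hold it snug there for a moment with about 12 N on the handle; never force it with more than 20 N. Then turn it open, anticlockwise, until the pointer on the far rim stands right in front of the raised mark of the scale behind the wheel, and let go. Leave the vial, bottle, plaster roll and gauze packet round the valve undisturbed.

Things in the scene. Friction and masses are not known exactly. Their poses are not given: they have to be found in the camera images.
- valve: Fixed steel gas valve on a 120x140x12 mm foot plate, pipe stubs to both sides. Origin under its centre on the table, z up, x roughly away from the robot. Its handwheel turns about z. Turned fully clockwise it stops hard on its seat, 0.6 to 1.5 rad clockwise of where the wheel stands at first; the seat's angle is not shown and must be felt.
- wheel_centre (a point): Centre of the black handwheel, on its vertical axis, 122 mm above the table. Rim 108 mm across its middle line, 13 mm thick; three spokes; hub 30 mm wide. Clockwise from above closes, anticlockwise opens. Even friction (about 2 N at the crank handle); stays where it is left; opens at least 0.8 rad beyond the mark.
- handle (a point): Middle of the upright round crank handle, 17 mm in diameter, on the wheel's rim 54 mm from the axis, opposite the pointer, so on the robot's side. It ends 169 mm above the table; this point is 150 mm up; the rim's top is at 129 mm. It spins freely on its pin, so only the push on it square to its arm turns the wheel.
- pointer_tip (a point): Outer tip of the black pointer fin (5 mm wide, standing out 12 mm) on the wheel's far rim, 72 mm from the axis, 122 mm above the table. It turns with the wheel.
- scale_mark (a point): The point on the pointer tip's circle (72 mm from the axis, same height) right in front of the raised mark: the single upright fin, 5 mm wide, 32 mm tall, 77 to 103 mm from the axis, on the fixed aluminium scale sector behind and under the wheel. Its angle differs each time; the mark lies 0.6 to 1.4 rad anticlockwise of the closed position.
- gland_tab (a point): End of a small steel tab below the wheel, 35 mm from the axis at the front of the valve's gland, 79 mm up. The gland is elastic: it yields 0.062 mm here for each N pushed square on the crank handle (30 N m/rad), along the valve's +y when closing. Too little to measure well; the force at the handle tells more.
- vial_1_mid (a point): Bystander, loose: small upright glass vial, 23 mm wide, 51 mm tall; this point is its centre. Not to be disturbed.
- saline_bottle_b_mid (a point): Bystander, loose: upright white bottle, 46 mm wide, 139 mm tall; this point is its centre. Not to be disturbed.
- plaster_roll_mid (a point): Bystander, loose: small roll of white plaster, 45x33x38 mm; this point is its centre. Not to be disturbed.
- gauze_pack_1_mid (a point): Bystander, loose: flat gauze packet, 102x77x14 mm; this point is its centre. Not to be disturbed.
Things that resemble listed ones, but are neither listed nor needed, are in the scene too. Several things have the shape of the valve; the one meant has the colours described above.

How it is judged (in metres and radians):
On the way, in this order (a step that is already met when the one before it is completed fails the run):
1. the wheel is held clockwise on its seat with at least 8 N on the crank handle (0.43 N m) for 0.2 s (y of gland_tab in the frame of valve above 0.000504 m), for 0.2 s.
2. the wheel is opened until the pointer tip is within 5 mm of the mark (distance between pointer_tip and scale_mark below 0.005 m), for 0.2 s.
At the end, for the whole second after the job is handed in: After the valve was closed snug, the wheel stands still with the pointer tip within 5 mm of the mark point (distance between pointer_tip and scale_mark below 0.005 m); the robot touches nothing.
It fails at once if the valve is forced on its seat: more than 20 N on the crank handle, with a margin (22 N, 1.19 N m) (y of gland_tab in the frame of valve above 0.001386 m).
It fails at once if the vial_1 is pushed more than 20 mm (distance of vial_1_mid from where it was at the start of the episode above 0.02 m).
It fails at once if the saline_bottle_b is pushed more than 20 mm (distance of saline_bottle_b_mid from where it was at the start of the episode above 0.02 m).
It fails at once if the plaster_roll is pushed more than 20 mm (distance of plaster_roll_mid from where it was at the start of the episode above 0.02 m).
It fails at once if the gauze_pack_1 is pushed more than 20 mm (distance of gauze_pack_1_mid from where it was at the start of the episode above 0.02 m).
It also fails if it takes over 64 s, if anything falls off the work surface, if the arm or the gripper's body presses on something with over 40 N, if the wrist force passes 120 N, or if a joint passes its speed limit or range.

## Working session

There is one attempt and no reset: what is moved stays moved. The work goes in short steps, Python scripts to look and compute and a tool call to move; the robot and the scene stay as the last step left them, time stands still between calls to the robot, and variables do not carry over. Pictures are saved under pics/ and viewed, about 8 in all and at most 12, crops included, and the job is handed in when it is done.

Besides the shell and the picture viewer there is one more tool, called after "Call:" by a JSON object that holds its "name" and its "arguments". arm_command: Moves the arm, as the interface text tells. Its arguments: {"type":"object","properties":{"targets":{"type":"array"}},"required":["targets"]}

```bash
mkdir -p pics; cat > h.py <<'E'
from station import *
import numpy as np, cv2
from scipy.spatial.transform import Rotation as R
def cap(n):
    s=observe(); c=capture(n)
    if n=="wrist":
        T=np.eye(4); T[:3,:3]=R.from_rotvec(s["eef_rot"]).as_matrix(); T[:3,3]=s["tcp_pos"]
        c["extrinsics"]=np.linalg.inv(T@np.array(c["T_tool_cam"]))
    return c
def ray(c,u,v,z):
    M=np.linalg.inv(np.array(c["extrinsics"])); d=M[:3,:3]@np.array([(u-c["cx"])/c["fx"],-(v-c["cy"])/c["fy"],-1.]); o=M[:3,3]
    return o+d*(z-o[2])/d[2]
def proj(c,p):
    q=(np.array(c["extrinsics"])@np.append(p,1.))[:3]
    return np.array([c["cx"]+c["fx"]*q[0]/-q[2], c["cy"]+c["fy"]*q[1]/q[2]])
E
python3 - <<'E'
from h import *
import pickle
for n in("top","side"):
    c=cap(n); pickle.dump(c,open(n+".pkl","wb")); cv2.imwrite(f"pics/{n}0.png",c["img"]); print(n,[k for k in c],np.round(np.linalg.inv(c["extrinsics"])[:3,3]))
print(observe())
E
```

```text
top ['img', 'fx', 'fy', 'cx', 'cy', 'extrinsics'] [ 329.   52. 1369.]
side ['img', 'fx', 'fy', 'cx', 'cy', 'extrinsics'] [305. 684. 669.]
{'clock': 0.1, 'joint_positions': array([-1.3339001 ,  0.4694118 , -0.0485905 ,  1.53357976,  0.02411431,
        1.14095203, -0.08226332]), 'joint_vel': array([-0.00031566, -0.00124733,  0.00062841, -0.00313604,  0.00123461,
       -0.00015225, -0.00077294]), 'tau': array([ 6.13102329e-04, -5.11519289e+01, -4.72679862e-02, -2.38389158e+01,
        1.07494023e-02,  4.41168202e-03, -2.52324907e-05]), 'tcp_pos': array([177.164925  , 650.80451787, 230.92969226]), 'eef_rot': array([ 2.49524727e+00,  1.90689411e+00, -2.12935485e-03]), 'contact_force': array([ 0.13518461, -0.24142565,  0.10737928]), 'torque': array([-0.05184727, -0.02119645, -0.00159691]), 'opening': 0.9999604153640641}
```

View pics/top0.png

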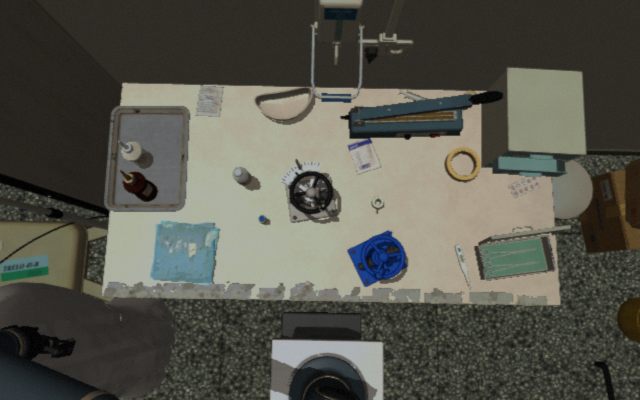

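View pics/side0.png

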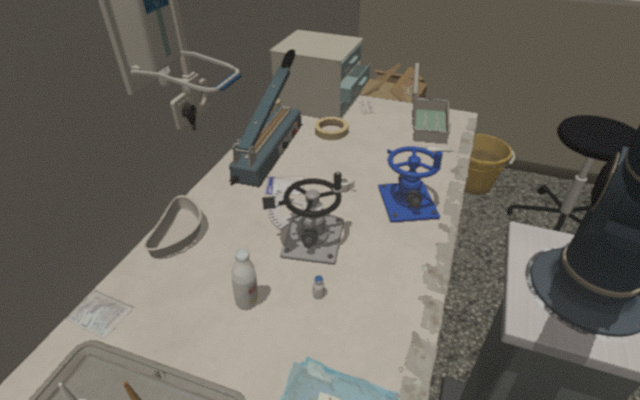

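Two things could be the valve: the steel one with a black wheel (top 310,192; side 312,200) and an all-blue one (top 380,257; side 412,180). By its colours the steel/black one is meant. The vial is at top (263,219), the bottle at (241,176), the gauze packet at (365,155), and the plaster roll is probably the small item at (377,204). I'll check with one close crop.

```bash
python3 - <<'E'
import pickle
from h import *
t=pickle.load(open("top.pkl","rb")); s=pickle.load(open("side.pkl","rb"))
a=cv2.resize(t["img"][145:245,270:350],None,fx=5,fy=5,interpolation=cv2.INTER_CUBIC)
b=cv2.resize(s["img"][160:270,250:360],(500,500),interpolation=cv2.INTER_CUBIC)[:, :400]
b=cv2.resize(s["img"][165:265,255:335],None,fx=5,fy=5,interpolation=cv2.INTER_CUBIC)
b=cv2.resize(s["img"][165:265,260:350],(400,444),interpolation=cv2.INTER_CUBIC); b=cv2.copyMakeBorder(b,0,56,0,0,0)
cv2.imwrite("pics/crop.png",np.hstack([a,b]))
for n,u,v,z in [("wheel",310,192,129),("vial",263,219,25),("bottle",241,176,139),("gauze",365,155,14),("roll",377,204,30),("blue",380,257,122)]: print(n,ray(t,u,v,z).round())
print(t["fx"])
E
```

```text
wheel [557.  60. 129.]
vial [492. 197.  25.]
bottle [595. 250. 139.]
gauze [ 696. -104.   14.]
roll [ 543. -138.   30.]
blue [ 384. -132.  122.]
459.6570228289588
```

View pics/crop.png

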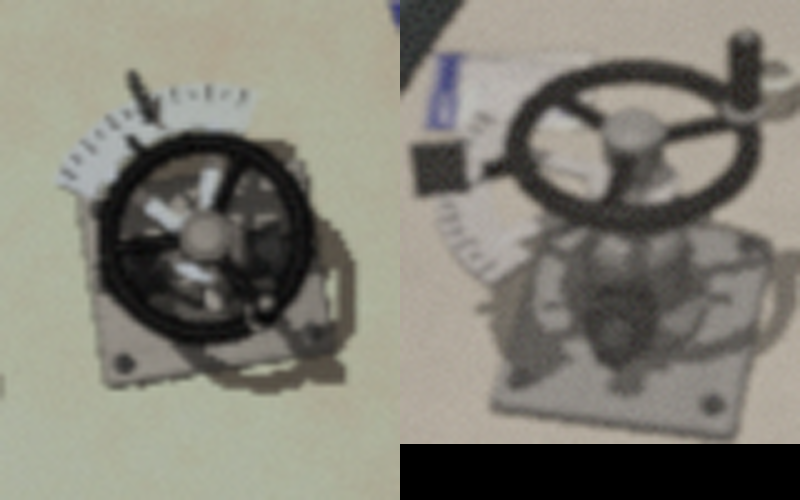

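The crop confirms the steel valve with the black wheel. The hub is at about top px (311,192), the handle at (322,206), the pointer at (298,174), and the mark fin, just outside the pointer, runs from (301,169) to (296,160). The bystanders are well clear of the handle's arc. I'm moving over now at safe height.

Call:
{"name": "arm_command", "arguments": {"targets": [{"offset": [-4.1, 3.7, -0.8], "dr": [0, 0, 0], "grip": 0}, {"offset": [-4.1, 3.7, -0.8], "dr": [0, 0, 0], "grip": 0}, {"offset": [-4.1, 3.7, -0.8], "dr": [0, 0, 0], "grip": 0}, {"offset": [-4.1, 3.7, -0.8], "dr": [0, 0, 0], "grip": 0}, {"offset": [-4.1, 3.7, -0.8], "dr": [0, 0, 0], "grip": 0}]}}

```text
clock: 0.72
tcp_pos: [302.5, 402.9, 271.9]
eef_rot: [2.496, 1.907, -0.001]
contact_force: [0.6, 0.8, 0.5]
opening: 1.001
```

Call:
{"name": "arm_command", "arguments": {"targets": [{"offset": [-4.1, 3.7, 0], "dr": [0, 0, 0], "grip": 0}, {"offset": [-4.1, 3.7, 0], "dr": [0, 0, 0], "grip": 0}, {"offset": [-4.1, 3.7, 0], "dr": [0, 0, 0], "grip": 0}, {"offset": [-4.1, 3.7, 0], "dr": [0, 0, 0], "grip": 0}, {"offset": [-4.1, 3.7, 0], "dr": [0, 0, 0], "grip": 0}]}}

```text
clock: 1.35
tcp_pos: [426.9, 156.8, 271.8]
eef_rot: [-2.496, -1.908, -0.0]
contact_force: [0.6, -0.3, -0.4]
opening: 0.998
```

```bash
python3 - <<'E'
from h import *
s=observe();c=cap("wrist");print(s["clock"],s["tcp_pos"].round(1),s["joint_positions"].round(2),R.from_rotvec(s["eef_rot"]).as_matrix().round(3)[:,0],s["contact_force"].round(2));print(np.round(c["T_tool_cam"],2),c["fx"])
E
```

```text
1.35 [426.9 156.8 271.8] [-0.7   0.06  0.27  1.99 -0.02  1.09  0.88] [0.262 0.965 0.   ] [ 0.62 -0.28 -0.42]
[[   1.      0.      0.      0.34]
 [   0.     -0.96   -0.28  -68.88]
 [   0.      0.28   -0.96 -141.58]
 [   0.      0.      0.      1.  ]] 286.19545411539934
```

Call:
{"name": "arm_command", "arguments": {"targets": [{"offset": [-4.3, 3.2, 0], "dr": [0, 0, 0], "grip": 0}, {"offset": [-4.3, 3.2, 0], "dr": [0, 0, 0], "grip": 0}, {"offset": [-4.3, 3.2, 0], "dr": [0, 0, 0], "grip": 0}, {"offset": [0, 0, 0], "dr": [0, 0, -0.18], "grip": 0}, {"offset": [0, 0, 0], "dr": [0, 0, -0.18], "grip": 0}]}}

```text
clock: 2.02
tcp_pos: [485.1, 8.2, 271.5]
eef_rot: [-2.109, -2.327, 0.001]
contact_force: [0.8, -0.5, -0.5]
opening: 1.0
```

Call:
{"name": "arm_command", "arguments": {"targets": [{"offset": [0, 0, 0], "dr": [0, 0, -0.18], "grip": 0}, {"offset": [0, 0, 0], "dr": [0, 0, -0.18], "grip": 0}, {"offset": [0, 0, 0], "dr": [0, 0, -0.18], "grip": 0}, {"offset": [0, 0, 0], "dr": [0, 0, 0], "grip": 0}]}}

```text
clock: 2.52
tcp_pos: [485.1, 9.0, 271.6]
eef_rot: [-1.421, -2.801, 0.0]
contact_force: [0.1, 0.6, 0.5]
opening: 1.002
```

```bash
python3 - <<'E'
from h import *
import pickle
s=observe();c=cap("wrist");print(s["clock"],s["tcp_pos"].round(1),s["joint_positions"].round(2),R.from_rotvec(s["eef_rot"]).as_matrix().round(3),s["contact_force"].round(2))
pickle.dump((s,c),open("w1.pkl","wb")); cv2.imwrite("pics/w1.png",c["img"])
E
```

```text
2.525 [485.1   9.  271.6] [-0.42  0.11  0.35  1.93 -0.04  1.1   2.15] [[-0.591  0.807 -0.001]
 [ 0.807  0.591  0.   ]
 [ 0.    -0.    -1.   ]] [0.1  0.63 0.51]
```

View pics/w1.png

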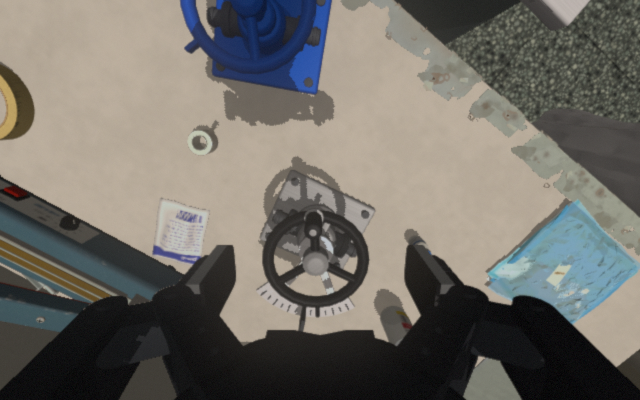

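Wrist picture: hub at (316,262), handle top at (312,231) with its base ring at (315,213), mark fin at about (303,318). I'll fit the rim circle and take one enlarged crop for the handle, pointer and mark.

```bash
python3 - <<'E'
from h import *
import pickle
s,c=pickle.load(open("w1.pkl","rb")); g=c["img"].max(2)
# outer rim edge by radial scan from outside in, ray onto z=122
P=[]
for a in np.deg2rad(list(range(-35,60,5))+list(range(125,215,5))):
    for r in np.arange(68,35,-0.5):
        u,v=316+r*np.cos(a),258+r*np.sin(a)
        if g[int(round(v)),int(round(u))]<50: P.append(ray(c,u,v,122)[:2]);break
P=np.array(P)
for k in range(4):
    A=np.c_[2*P,np.ones(len(P))];x=np.linalg.lstsq(A,(P**2).sum(1),rcond=None)[0];r=np.sqrt(x[2]+x[:2]@x[:2]);e=np.hypot(*(P-x[:2]).T)-r;P=P[abs(e)<max(1.5,1.5*e.std())]
print("centre",x[:2].round(1),"r",r.round(1),len(P),e.std())
C=x[:2];print("hub ray z129",ray(c,316,262,135).round(1))
h=ray(c,312,231,169);print("handle top",h.round(1),np.hypot(*(h[:2]-C)),np.degrees(np.arctan2(*(h[:2]-C)[::-1])))
crop=cv2.resize(c["img"][195:345,230:400],None,fx=4.5,fy=4,interpolation=cv2.INTER_CUBIC)
crop=np.clip(crop.astype(float)*1.6,0,255).astype(np.uint8);cv2.imwrite("pics/w1c.png",crop)
E
```

```text
centre [558.6  55.7] r 58.3 26 0.26648472313153043
hub ray z129 [554.   53.5 135. ]
handle top [515.5  21.5 169. ] 54.99785266258869 -141.56300953978513
```

View pics/w1c.png

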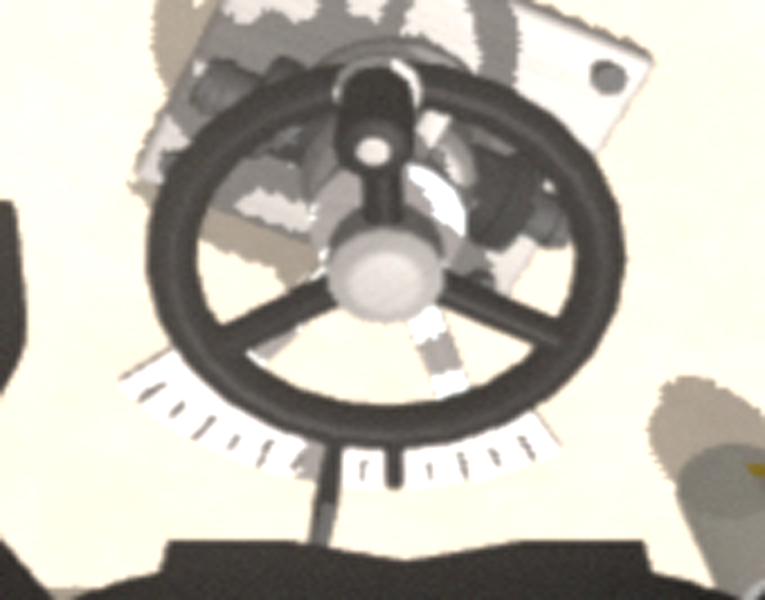

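The pointer tip is at about px (318,316), and the mark fin at (303,310)–(301,331) lies 0.2–0.25 rad clockwise of it. The handle top is at (313,232), so the handle stands at about (516,22). Next I descend and grasp, jaws tangential.

Call:
{"name": "arm_command", "arguments": {"targets": [{"offset": [-0.8, 3.2, 0], "dr": [0, 0, -0.03], "grip": 0}, {"offset": [0, 0, 4.0], "dr": [0, 0, 0], "grip": 0}, {"offset": [0, 0, 4.0], "dr": [0, 0, 0], "grip": 0}, {"offset": [0, 0, 2.3], "dr": [0, 0, 0], "grip": 0}, {"offset": [0, 0, 1.0], "dr": [0, 0, 0], "grip": 0}]}}

```text
clock: 3.2
tcp_pos: [515.0, 21.4, 157.5]
eef_rot: [-1.378, -2.821, 0.002]
contact_force: [-0.3, 0.8, 0.1]
opening: 0.999
```

```bash
python3 - <<'E'
from h import *
import pickle
s=observe();c=cap("wrist");print(s["clock"],s["tcp_pos"].round(1),s["joint_positions"].round(2),s["contact_force"].round(2),proj(c,[516,22,169]))
pickle.dump((s,c),open("w2.pkl","wb")); cv2.imwrite("pics/w2.png",c["img"])
E
```

```text
3.2 [515.   21.4 157.5] [-0.39  0.3   0.33  2.   -0.13  0.86  2.24] [-0.28  0.76  0.14] [321.02772705 261.0983914 ]
```

View pics/w2.png

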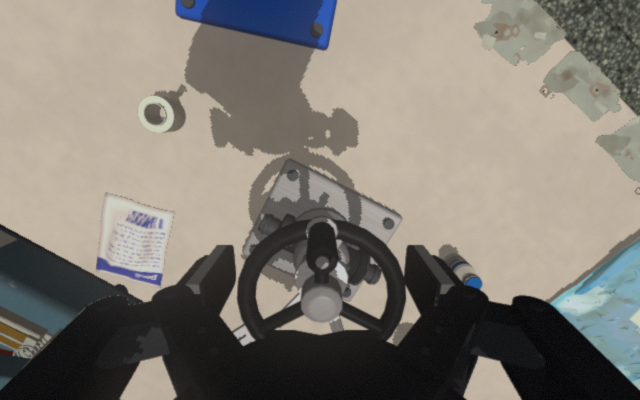

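The handle is centred between the jaws, with its top at (321,261) exactly as predicted. Closing.

Call:
{"name": "arm_command", "arguments": {"targets": [{"offset": [0, 0, 0], "dr": [0, 0, 0], "grip": 0.5}, {"offset": [0, 0, 0], "dr": [0, 0, 0], "grip": 0.7}, {"offset": [0, 0, 0], "dr": [0, 0, 0], "grip": 1}, {"offset": [0, 0, 0], "dr": [0, 0, 0], "grip": 1}, {"offset": [0, 0, 0], "dr": [0, 0, 0], "grip": 1}]}}

```text
clock: 3.88
tcp_pos: [516.0, 21.6, 159.6]
eef_rot: [1.376, 2.824, 0.001]
contact_force: [-1.4, -0.1, 5.6]
opening: 0.159
```

Call:
{"name": "arm_command", "arguments": {"targets": [{"offset": [0, 0, 0], "dr": [0, 0, 0], "grip": 1}, {"offset": [0, 0, 0], "dr": [0, 0, 0], "grip": 1}]}}

```text
clock: 4.12
tcp_pos: [516.0, 21.6, 159.6]
eef_rot: [1.376, 2.824, 0.001]
contact_force: [-1.9, 0.3, 5.3]
opening: 0.16
```

Call:
{"name": "arm_command", "arguments": {"targets": [{"offset": [0.0, 0.0, -0.2], "dr": [0, 0, 0], "grip": 1}, {"offset": [0.54, 0.03, 0], "dr": [0, 0, 0.1], "grip": 1}, {"offset": [0.54, 0.03, 0], "dr": [0, 0, 0.1], "grip": 1}, {"offset": [0.54, 0.03, 0], "dr": [0, 0, 0.1], "grip": 1}, {"offset": [0, 0, 0], "dr": [0, 0, 0], "grip": 1}]}}

```text
clock: 4.75
tcp_pos: [507.6, 35.3, 160.0]
eef_rot: [1.78, 2.588, -0.002]
contact_force: [2.6, -0.3, -8.5]
opening: 0.157
```

```bash
cat >> h.py <<'E'
C=np.array([558.6,55.7])
def st():
    s=observe(); M=R.from_rotvec(s["eef_rot"]).as_matrix(); d=s["tcp_pos"][:2]-C; f=M.T@s["contact_force"]
    print("t",s["clock"],"tcp",s["tcp_pos"].round(1),"r %.1f phi %.2f"%(np.hypot(*d),np.degrees(np.arctan2(d[1],d[0]))%360),"yaw-x %.1f"%(np.degrees(np.arctan2(M[1,0],M[0,0]))%360),"F tool",f.round(1),"j7 %.2f"%s["joint_positions"][6],"op %.3f"%s["opening"])
E
python3 -c "
from h import *
st()"
```

```text
t 4.75 tcp [507.6  35.3 160. ] r 54.9 phi 201.84 yaw-x 111.0 F tool [-1.2  2.3  8.5] j7 1.93 op 0.157
```

Call:
{"name": "arm_command", "arguments": {"targets": [{"offset": [0.54, 0.03, 0.1], "dr": [0, 0, 0.1], "grip": 1}, {"offset": [0.54, 0.03, 0], "dr": [0, 0, 0.1], "grip": 1}, {"offset": [0.27, 0.01, 0], "dr": [0, 0, 0.05], "grip": 1}, {"offset": [0, 0, 0], "dr": [0, 0, 0], "grip": 1}]}}

```text
clock: 5.25
tcp_pos: [504.3, 47.8, 159.8]
eef_rot: [-2.089, -2.346, 0.003]
contact_force: [-1.7, -1.7, -0.1]
opening: 0.16
```

```bash
python3 -c "
from h import *
st()"
```

```text
t 5.25 tcp [504.3  47.8 159.8] r 54.9 phi 188.23 yaw-x 96.6 F tool [-1.5 -1.9  0.1] j7 1.67 op 0.160
```

Call:
{"name": "arm_command", "arguments": {"targets": [{"offset": [0.19, 0.01, 0], "dr": [0, 0, 0.035], "grip": 1}, {"offset": [0.19, 0.01, 0], "dr": [0, 0, 0.035], "grip": 1}, {"offset": [0, 0, 0], "dr": [0, 0, 0], "grip": 1}]}}

```text
clock: 5.62
tcp_pos: [503.9, 52.4, 159.8]
eef_rot: [-2.171, -2.269, 0.002]
contact_force: [-4.2, -2.8, 1.5]
opening: 0.163
```

Call:
{"name": "arm_command", "arguments": {"targets": [{"offset": [0.19, 0.0, 0], "dr": [0, 0, 0.035], "grip": 1}, {"offset": [0.19, 0.0, 0], "dr": [0, 0, 0.035], "grip": 1}, {"offset": [0, 0, 0], "dr": [0, 0, 0], "grip": 1}]}}

```text
clock: 6.0
tcp_pos: [503.8, 56.5, 159.8]
eef_rot: [-2.248, -2.192, 0.002]
contact_force: [-5.3, -1.1, 2.4]
opening: 0.162
```

Call:
{"name": "arm_command", "arguments": {"targets": [{"offset": [0.19, -0.04, 0], "dr": [0, 0, 0.035], "grip": 1}, {"offset": [0.19, -0.04, 0], "dr": [0, 0, 0.035], "grip": 1}, {"offset": [0, 0, 0], "dr": [0, 0, 0], "grip": 1}]}}

```text
clock: 6.38
tcp_pos: [503.9, 60.5, 159.8]
eef_rot: [-2.325, -2.113, -0.0]
contact_force: [-4.0, -1.4, -1.9]
opening: 0.159
```

Call:
{"name": "arm_command", "arguments": {"targets": [{"offset": [0.19, -0.02, 0], "dr": [0, 0, 0.035], "grip": 1}, {"offset": [0.19, -0.01, 0], "dr": [0, 0, 0.035], "grip": 1}, {"offset": [0, 0, 0], "dr": [0, 0, 0], "grip": 1}]}}

```text
clock: 6.75
tcp_pos: [504.3, 64.2, 159.8]
eef_rot: [2.398, 2.03, 0.001]
contact_force: [-2.1, -1.8, -1.2]
opening: 0.161
```

Call:
{"name": "arm_command", "arguments": {"targets": [{"offset": [0.19, 0.0, 0], "dr": [0, 0, 0.035], "grip": 1}, {"offset": [0.19, 0.0, 0], "dr": [0, 0, 0.035], "grip": 1}, {"offset": [0, 0, 0], "dr": [0, 0, 0], "grip": 1}]}}

```text
clock: 7.12
tcp_pos: [504.9, 67.9, 159.8]
eef_rot: [2.467, 1.945, 0.001]
contact_force: [-2.7, -0.9, -3.5]
opening: 0.159
```

Call:
{"name": "arm_command", "arguments": {"targets": [{"offset": [0.19, 0.0, -0.02], "dr": [0, 0, 0.035], "grip": 1}, {"offset": [0.19, 0.0, 0], "dr": [0, 0, 0.035], "grip": 1}, {"offset": [0, 0, 0], "dr": [0, 0, 0], "grip": 1}]}}

```text
clock: 7.5
tcp_pos: [505.8, 71.5, 159.9]
eef_rot: [2.534, 1.857, 0.0]
contact_force: [-0.7, -2.0, -5.2]
opening: 0.159
```

Call:
{"name": "arm_command", "arguments": {"targets": [{"offset": [0.19, 0.0, 0.05], "dr": [0, 0, 0.035], "grip": 1}, {"offset": [0.19, 0.0, 0], "dr": [0, 0, 0.035], "grip": 1}, {"offset": [0, 0, 0], "dr": [0, 0, 0], "grip": 1}]}}

```text
clock: 7.88
tcp_pos: [507.1, 75.3, 159.8]
eef_rot: [-2.597, -1.767, -0.001]
contact_force: [-3.2, -0.1, -0.8]
opening: 0.154
```

Call:
{"name": "arm_command", "arguments": {"targets": [{"offset": [0.19, 0.0, 0], "dr": [0, 0, 0.035], "grip": 1}, {"offset": [0.19, 0.0, 0], "dr": [0, 0, 0.035], "grip": 1}, {"offset": [0, 0, 0], "dr": [0, 0, 0], "grip": 1}]}}

```text
clock: 8.25
tcp_pos: [508.6, 78.8, 159.8]
eef_rot: [-2.657, -1.675, -0.001]
contact_force: [-2.3, -0.6, 2.2]
opening: 0.159
```

Call:
{"name": "arm_command", "arguments": {"targets": [{"offset": [0.19, 0.0, 0], "dr": [0, 0, 0.035], "grip": 1}, {"offset": [0.19, 0.0, 0], "dr": [0, 0, 0.035], "grip": 1}, {"offset": [0, 0, 0], "dr": [0, 0, 0], "grip": 1}]}}

```text
clock: 8.62
tcp_pos: [510.3, 82.2, 159.7]
eef_rot: [-2.714, -1.581, -0.001]
contact_force: [-3.4, -0.0, 2.4]
opening: 0.16
```

Call:
{"name": "arm_command", "arguments": {"targets": [{"offset": [0.19, 0.0, 0], "dr": [0, 0, 0.035], "grip": 1}, {"offset": [0.19, 0.0, 0], "dr": [0, 0, 0.035], "grip": 1}, {"offset": [0, 0, 0], "dr": [0, 0, 0], "grip": 1}]}}

```text
clock: 9.0
tcp_pos: [512.3, 85.4, 159.7]
eef_rot: [-2.768, -1.485, -0.001]
contact_force: [-2.4, -0.4, 3.7]
opening: 0.159
```

```bash
python3 -c "
from h import *
st()"
```

```text
t 9.0 tcp [512.3  85.4 159.7] r 55.1 phi 147.30 yaw-x 56.4 F tool [-1.6 -1.8 -3.7] j7 0.97 op 0.159
```

Call:
{"name": "arm_command", "arguments": {"targets": [{"offset": [0.19, 0.0, -0.03], "dr": [0, 0, 0.035], "grip": 1}, {"offset": [0.19, 0.0, 0], "dr": [0, 0, 0.035], "grip": 1}, {"offset": [0, 0, 0], "dr": [0, 0, 0], "grip": 1}]}}

```text
clock: 9.38
tcp_pos: [514.0, 88.0, 159.8]
eef_rot: [2.819, 1.387, -0.001]
contact_force: [-3.6, -1.2, 1.6]
opening: 0.163
```

Call:
{"name": "arm_command", "arguments": {"targets": [{"offset": [0.15, 0.0, 0], "dr": [0, 0, 0.028], "grip": 1}, {"offset": [0, 0, 0], "dr": [0, 0, 0], "grip": 1}]}}

```text
clock: 9.62
tcp_pos: [514.2, 88.3, 159.7]
eef_rot: [2.838, 1.346, -0.004]
contact_force: [-6.0, -3.6, 3.7]
opening: 0.158
```

```bash
python3 -c "
from h import *
st()"
```

```text
t 9.625 tcp [514.2  88.3 159.7] r 55.1 phi 143.66 yaw-x 50.7 F tool [-6.5 -2.4 -3.7] j7 0.88 op 0.158
```

Seat felt at φ≈144°. Building up the force gently.

Call:
{"name": "arm_command", "arguments": {"targets": [{"offset": [0.15, 0.0, 0], "dr": [0, 0, 0], "grip": 1}, {"offset": [0, 0, 0], "dr": [0, 0, 0], "grip": 1}]}}

```text
clock: 9.88
tcp_pos: [514.5, 88.7, 159.6]
eef_rot: [2.839, 1.345, -0.007]
contact_force: [-8.2, -4.3, 6.1]
opening: 0.158
```

```bash
python3 -c "
from h import *
st()"
```

```text
t 9.875 tcp [514.5  88.7 159.6] r 55.1 phi 143.23 yaw-x 50.7 F tool [-8.6 -3.6 -6.1] j7 0.87 op 0.158
```

Call:
{"name": "arm_command", "arguments": {"targets": [{"offset": [0.2, 0.0, -0.05], "dr": [0, 0, 0], "grip": 1}, {"offset": [0, 0, 0], "dr": [0, 0, 0], "grip": 1}, {"offset": [0, 0, 0], "dr": [0, 0, 0], "grip": 1}]}}

```text
clock: 10.25
tcp_pos: [514.7, 89.0, 159.7]
eef_rot: [2.839, 1.344, -0.011]
contact_force: [-8.1, -6.4, 6.0]
opening: 0.161
```

```bash
python3 -c "
from h import *
st()"
```

```text
t 10.25 tcp [514.7  89.  159.7] r 55.1 phi 142.77 yaw-x 50.7 F tool [-10.1  -2.3  -5.9] j7 0.87 op 0.161
```

Call:
{"name": "arm_command", "arguments": {"targets": [{"offset": [0.15, 0.0, 0], "dr": [0, 0, 0], "grip": 1}, {"offset": [0, 0, 0], "dr": [0, 0, 0], "grip": 1}, {"offset": [0, 0, 0], "dr": [0, 0, 0], "grip": 1}, {"offset": [0, 0, 0], "dr": [0, 0, 0], "grip": 1}]}}

```text
clock: 10.75
tcp_pos: [515.0, 89.4, 159.6]
eef_rot: [2.839, 1.344, -0.014]
contact_force: [-10.3, -8.0, 7.8]
opening: 0.158
```

```bash
python3 -c "
from h import *
st()"
```

```text
t 10.75 tcp [515.   89.4 159.6] r 55.1 phi 142.34 yaw-x 50.7 F tool [-12.8  -2.9  -7.7] j7 0.87 op 0.158
```

Held about 12.8 N for roughly half a second. Before opening I'll work out the mark's angle from the stored images.

```bash
python3 - <<'E'
from h import *
import pickle
from scipy.optimize import least_squares
s,c=pickle.load(open("w1.pkl","rb")); S=pickle.load(open("side.pkl","rb"));T=pickle.load(open("top.pkl","rb"))
ang=lambda p:np.degrees(np.arctan2(p[1]-C[1],p[0]-C[0]))
p=ray(c,317.8,316.3,122);print("pointer w1",ang(p),np.hypot(*(p[:2]-C)))
P=lambda r,t,z:[C[0]+r*np.cos(t),C[1]+r*np.sin(t),z]
q=least_squares(lambda x:proj(S,P(90,x[0],x[1]))-[269,202.8],[.6,122]).x;print("mark side deg,z",np.degrees(q[0]),q[1])
for z in (110,122,138): print(z,"w1 mark",[ang(ray(c,230+u/4.5,195+v/4,z)) for u,v in((332,460),(327,500),(320,540))],"top",[ang(ray(T,270+u/5,145+v/5,z)) for u,v in((147,108),(138,85))])
print("top pointer",ang(ray(T,270+135/5,145+140/5,122)), "handle side/top", ang(ray(T,270+265/5,145+302/5,169)))
for C2 in (C,): print("hub top ray",ray(T,270+206/5,145+236/5,135))
E
```

```text
pointer w1 38.21937843520953 74.46158252934126
mark side deg,z 43.36723705605737 134.1047622896859
110 w1 mark [np.float64(24.962006705418744), np.float64(25.761139885821112), np.float64(26.048609357770342)] top [np.float64(26.04105822156847), np.float64(25.49210825495654)]
122 w1 mark [np.float64(24.101005455522966), np.float64(25.109938232905076), np.float64(25.514792478630593)] top [np.float64(26.712920639346112), np.float64(26.050633971781906)]
138 w1 mark [np.float64(22.510244347711716), np.float64(23.95423303948864), np.float64(24.594608722575312)] top [np.float64(27.685076323266774), np.float64(26.851780755879577)]
top pointer 38.62160274266648 handle side/top -145.10814043505778
hub top ray [555.08768376  56.74098842 135.        ]
```

Call:
{"name": "arm_command", "arguments": {"targets": [{"offset": [-0.5, 0.0, 0.02], "dr": [0, 0, 0], "grip": 1}, {"offset": [-0.5, 0.03, 0], "dr": [0, 0, -0.1], "grip": 1}, {"offset": [-0.54, 0.03, 0], "dr": [0, 0, -0.1], "grip": 1}, {"offset": [-0.54, 0.03, 0], "dr": [0, 0, -0.1], "grip": 1}, {"offset": [0, 0, 0], "dr": [0, 0, 0], "grip": 1}]}}

```text
clock: 11.38
tcp_pos: [507.6, 76.6, 159.9]
eef_rot: [-2.605, -1.755, -0.003]
contact_force: [-0.9, 2.8, -3.7]
opening: 0.159
```

```bash
python3 -c "
from h import *
st()"
```

```text
t 11.375 tcp [507.6  76.6 159.9] r 55.1 phi 157.66 yaw-x 67.9 F tool [ 2.2 -1.9  3.7] j7 1.16 op 0.159
```

Both views put the mark at about 25.5° (the side-camera fit disagrees, but its pixel was crude). The handle should therefore stand at φ≈205.5°, another 0.83 rad.

Call:
{"name": "arm_command", "arguments": {"targets": [{"offset": [-0.54, 0.03, 0.03], "dr": [0, 0, -0.1], "grip": 1}, {"offset": [-0.54, 0.03, 0], "dr": [0, 0, -0.1], "grip": 1}, {"offset": [-0.54, 0.03, 0], "dr": [0, 0, -0.1], "grip": 1}, {"offset": [-0.54, 0.03, 0], "dr": [0, 0, -0.1], "grip": 1}, {"offset": [0, 0, 0], "dr": [0, 0, 0], "grip": 1}]}}

```text
clock: 12.0
tcp_pos: [503.6, 54.9, 159.8]
eef_rot: [-2.207, -2.236, -0.001]
contact_force: [-1.6, 1.2, -2.5]
opening: 0.161
```

Call:
{"name": "arm_command", "arguments": {"targets": [{"offset": [-0.54, 0.03, 0], "dr": [0, 0, -0.1], "grip": 1}, {"offset": [-0.54, 0.03, 0], "dr": [0, 0, -0.1], "grip": 1}, {"offset": [-0.54, 0.03, 0], "dr": [0, 0, -0.1], "grip": 1}, {"offset": [0, 0, 0], "dr": [0, 0, 0], "grip": 1}]}}

```text
clock: 12.5
tcp_pos: [506.5, 38.6, 159.8]
eef_rot: [1.849, 2.54, 0.001]
contact_force: [-0.3, 1.5, -2.0]
opening: 0.159
```

```bash
python3 -c "
from h import *
st()"
```

```text
t 12.5 tcp [506.5  38.6 159.8] r 54.9 phi 198.14 yaw-x 107.9 F tool [1.5 0.1 2. ] j7 1.87 op 0.159
```

Call:
{"name": "arm_command", "arguments": {"targets": [{"offset": [-0.36, 0.02, 0], "dr": [0, 0, -0.065], "grip": 1}, {"offset": [-0.34, 0.01, 0], "dr": [0, 0, -0.063], "grip": 1}, {"offset": [0, 0, 0], "dr": [0, 0, 0], "grip": 1}, {"offset": [0, 0, 0], "dr": [0, 0, 0], "grip": 1}]}}

```text
clock: 13.0
tcp_pos: [509.0, 32.4, 159.8]
eef_rot: [1.68, 2.654, 0.0]
contact_force: [-0.0, 1.8, -2.6]
opening: 0.163
```

```bash
python3 -c "
from h import *
st()"
```

```text
t 13.0 tcp [509.   32.4 159.8] r 54.8 phi 205.16 yaw-x 115.3 F tool [1.7 0.8 2.6] j7 2.00 op 0.163
```

Releasing, then backing up for a look.

Call:
{"name": "arm_command", "arguments": {"targets": [{"offset": [0, 0, 0], "dr": [0, 0, 0], "grip": 0.7}, {"offset": [0, 0, 0], "dr": [0, 0, 0], "grip": 0.4}, {"offset": [0, 0, 0], "dr": [0, 0, 0], "grip": 0}, {"offset": [0, 0, 0], "dr": [0, 0, 0], "grip": 0}, {"offset": [0, 0, 0], "dr": [0, 0, 0], "grip": 0}]}}

```text
clock: 13.62
tcp_pos: [508.9, 32.1, 160.0]
eef_rot: [1.678, 2.656, 0.0]
contact_force: [-0.7, 0.5, -0.4]
opening: 0.998
```

Call:
{"name": "arm_command", "arguments": {"targets": [{"offset": [0, 0, -1.0], "dr": [0, 0, 0], "grip": 0}, {"offset": [0, 0, -4.0], "dr": [0, 0, 0], "grip": 0}, {"offset": [0, 0, -4.0], "dr": [0, 0, 0], "grip": 0}, {"offset": [0, -5.0, -2.0], "dr": [0, 0, 0], "grip": 0}, {"offset": [0, -4.0, 0], "dr": [0, 0, 0], "grip": 0}]}}

```text
clock: 14.25
tcp_pos: [427.6, -7.4, 272.1]
eef_rot: [1.676, 2.653, 0.005]
contact_force: [-0.4, 0.0, 0.4]
opening: 0.999
```

Call:
{"name": "arm_command", "arguments": {"targets": [{"offset": [0, 0, 0], "dr": [0, 0, 0], "grip": 0}]}}

```text
clock: 14.38
tcp_pos: [425.7, -7.9, 270.8]
eef_rot: [-1.681, -2.654, -0.003]
contact_force: [0.6, -0.6, 0.1]
opening: 0.999
```

```bash
python3 - <<'E'
from h import *
import pickle
st();c=cap("wrist");pickle.dump(c,open("w3.pkl","wb"))
print([proj(c,[*C,122]).round(),proj(c,[C[0]+90*.9,C[1]+90*.43,122]).round()])
u,v=proj(c,[C[0]+30,C[1]+15,122]).astype(int); u0,v0=max(0,min(470,u-85)),max(0,min(250,v-75))
print(u0,v0);k=cv2.resize(c["img"][v0:v0+150,u0:u0+170],None,fx=4,fy=4,interpolation=cv2.INTER_CUBIC)
cv2.imwrite("pics/w3.png",np.clip(k*1.6,0,255).astype(np.uint8))
E
```

```text
t 14.375 tcp [425.7  -7.9 270.8] r 147.3 phi 205.58 yaw-x 115.3 F tool [-0.8  0.3 -0.1] j7 1.94 op 0.999
[array([321., 306.]), array([321., 367.])]
236 250
```

View pics/w3.png

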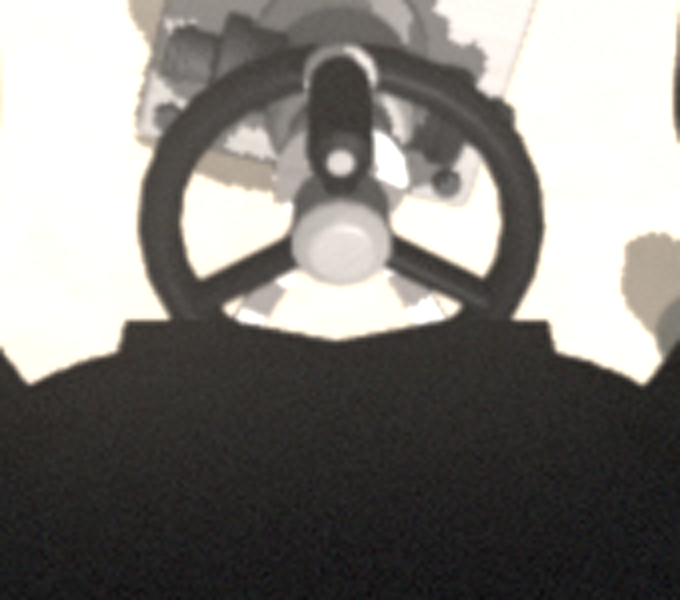

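The wheel stands still, but the gripper hides the pointer. I'm moving forward above the wheel for a clear view of pointer and mark.

Call:
{"name": "arm_command", "arguments": {"targets": [{"offset": [0, 4.5, -1.0], "dr": [0, 0, 0], "grip": 0}, {"offset": [0, 4.5, -1.0], "dr": [0, 0, 0], "grip": 0}, {"offset": [0, 4.5, 0], "dr": [0, 0, 0], "grip": 0}, {"offset": [0, 1.5, 0], "dr": [0, 0, 0], "grip": 0}, {"offset": [0, 0, 0], "dr": [0, 0, 0], "grip": 0}]}}

```text
clock: 15.05
tcp_pos: [563.5, 58.5, 289.0]
eef_rot: [-1.676, -2.657, 0.003]
contact_force: [0.1, -1.2, -0.2]
opening: 1.001
```

Call:
{"name": "arm_command", "arguments": {"targets": [{"offset": [0, 0, 0], "dr": [0, 0, 0], "grip": 0}]}}

```text
clock: 15.18
tcp_pos: [562.2, 57.1, 289.7]
eef_rot: [-1.678, -2.655, 0.001]
contact_force: [0.1, -0.2, -0.2]
opening: 0.998
```

```bash
python3 - <<'E'
from h import *
import pickle
st();c=cap("wrist");pickle.dump(c,open("w3.pkl","wb"))
u,v=proj(c,[C[0]+54,C[1]+25,122]).astype(int); u0,v0=max(0,min(470,u-85)),max(0,min(250,v-75))
print(u0,v0);k=cv2.resize(c["img"][v0:v0+150,u0:u0+170],None,fx=4,fy=4,interpolation=cv2.INTER_CUBIC)
cv2.imwrite("pics/w4.png",np.clip(k*1.6,0,255).astype(np.uint8))
E
```

```text
t 15.175 tcp [562.2  57.1 289.7] r 3.9 phi 21.48 yaw-x 115.4 F tool [-0.2  0.   0.2] j7 1.94 op 0.998
235 153
```

View pics/w4.png

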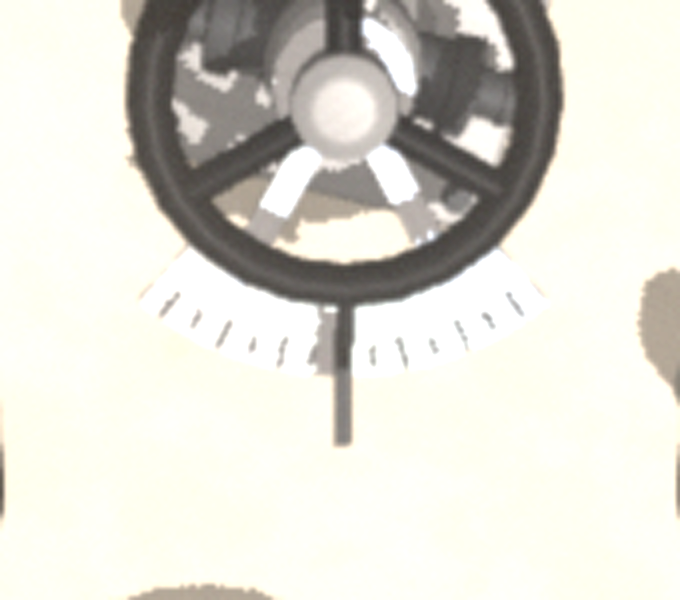

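In the crop the pointer (column 345) and the raised mark (column 343) are in line, about 0.6 mm apart. The gripper is open and well above everything, so I'm handing in.

```bash
python3 -c "
from h import *
sign_off(); st()"
```

```text
the job is handed in; nothing more can be done
the job is handed in; nothing more can be done
```

The valve was closed on its seat, then opened until the pointer stood at the mark, and the job is handed in. The clock was at about 15 s of the 64 s allowed.

- **Closing:** I gripped the crank handle and turned it clockwise. The seat came at about 1.3 rad. I held it there with about 12.8 N measured square to the crank arm, for roughly half a second. That was the highest reading I took.
- **Opening:** I turned back about 1.07 rad to the mark, let go and lifted clear. The last close-up shows the pointer and mark in line, about 0.6 mm apart.
- **Bystanders:** the arm stayed well away from the vial, bottle, plaster roll and gauze packet. I took no picture to check them at the end.
- **Checks that disagreed:**
  - A rough fit from the side camera put the mark at 43°, against 25.5° from the wrist and top views. The final close-up bears out 25.5°.
  - The handle's travel on the seat suggested about 17 N rather than 12.8 N. I put that down to slip or tilt in the grip; either figure is below the 20 N limit.

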